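# Work the service wedge out from under a mixer lid

## Robot

A 7-joint arm with a two-finger parallel gripper is mounted at the origin on the work surface. World frame = base frame: x ahead of the robot, y to its left, z up, the work surface at z = 0. Lengths are in m, angles in rad, forces in N, time in s.
With the tool pointing down it reaches from about 0.425 to 0.925 m from the base axis. Payload 6.8 kg.
Tool frame: the origin (TCP) lies on the centre line of the jaws, within the pads' length; the fingertips stand 14 mm ahead of it and the grasp point (between the pads) lies 5 mm behind it (bot.finger_overhang is the distance from the TCP to the fingertips, in m); z points along the fingers, y is the line along which they close (so a half turn about z gives the same grasp; the last joint's range is limited). The gripper opens to 85 mm and grips with 20 to 120 N. Pads are 22 mm wide; open, the fingers measure 114 mm over their backs; the gripper's body (76 mm by 85 mm) begins 54 mm behind the grasp point. The pads swing forward as they close: fully open they stand 13 mm farther back than shut.
Start: joints at [-1.354, 0.477, 0.022, 1.555, -0.011, 1.109, -0.083], TCP at [0.215, 0.64, 0.245] pointing down, gripper open.
Joint ranges: [-2.96, 2.96], [-0.34, 2.1], [-1.41, 1.46], [0.24, 2.44], [-1.37, 4.51], [0.17, 1.92], [-2.96, 2.96]. Speed limits (rad/s): [2.39, 2.39, 3.14, 3.14, 3.14, 3.14, 3.14].

## Interface

Orientations are given as a unit quaternion [w, x, y, z].
In Python, from station import bot gives the robot as it stands.
- The arm moves only by the shell command python3 -m inch 'ROWS' [OPENING] [FORCE]. ROWS is JSON, a list of rows, each a list of 4 numbers: the shift along the tool's x, y, z in m, then the turn about the tool's z in degrees. A call has 1 to 12 rows; each row shifts and turns the commanded pose from where the row before left it, along the tool's axes as they then stand; what a row does not reach is not made up. A row lasts 1/10 s, in which the tool goes at most 50 mm and 8.59 degrees, less where a joint would pass 70% of its speed; a pose out of reach is approached as far as the arm can. A call is refused whole if a number of a shift passes 0.05 or a number of a turn 8.59, either way. A call with a gripper value outside its range is refused whole. OPENING is the finger opening in m, from 0 to 0.0854, set as the call begins (- or left out, the last holds). The fingers move at their own pace and stop on an object; FORCE is the grip in N (left out, the last holds). Time passes only in rows, so rows that do not move let the fingers close. It gives the time, the measured TCP pose, the force, the opening and the grip force at its end, in the units of the state.
- bot.get_obs(): the state, without advancing time (a new reading comes with each control period).
- bot.read_camera(name): name is "side" or "top"; returns a dict with "color" (384x512x3 uint8, red, green, blue), "mtx" (3x3 intrinsics, pixels), "world_from_camera" (4x4, takes a point from camera to world coordinates). Camera axes: x right, y up, looking along -z (the intrinsics and any distortion apply to the point x, -y, -z); pixel columns grow to the right and rows downward; lengths in m; the calibration is good to about 2 mm. A picture is of the moment at which its call begins. There is no depth.
- bot.hand_in(): hands the job in; it is judged then, once.
The state is a dict: "t": time; "q": joint angles; "joint_vel": joint speeds; "joint_torque": joint torques, N m; "eef_pos": TCP position; "tool_rot": TCP orientation; "contact_force": force on the tool from outside, world axes, zero at the start; "torque": the same for the moment, N m; "gripper_width": opening from 0.0 (shut) to 1.0 (fully open); "grasp_force": force on a finger pad.
Only numpy, scipy, OpenCV 4.12 (cv2) and the standard library are available. Lean on these libraries where they do the work, as an engineer would, in place of code of your own. Each camera call takes 0.05 s, during which the arm holds its last target. There are 200 camera calls.

## Task

The heavy hinged lid of the sunk bench mixer is propped ajar on a wooden wedge. Without lifting the lid, work that wedge straight back out from under it in small tugs of about two centimetres, pausing a second after each one so that the lid settles on the wedge, until the lid lies shut on the deck; then lay the wedge flat on its base in the shallow steel tray. Leave the other wedge, which is not under the lid, where it lies on the deck.

Things in the scene. Friction and masses are not known exactly. Their poses are not given: they have to be found in the camera images.
- wedge: Wooden wedge propping the lid, 140 mm long, 40 wide; height falls evenly from 40 mm at the heel (-x end) to 4 at the toe (+x end). Origin: centre of its flat underside; x from heel to toe, z up; it pulls out along its own -x. Lies on the mixer's white deck, 40 mm above the bench, toe 75 mm under the lid's front edge (at right angles), 65 mm free in front. 70 to 110 g; pull 10 to 20 N.
- spare_mid (a point): Centre of the underside of the other wedge: same wood, shape and size, on the deck beside the first (120 to 220 mm from it across the lid's front), pointing much the same way but wholly in front of the lid's edge. To be left alone.
- tray: Shallow open steel tray fixed on the bench left or right of the mixer, 220 mm (its x) by 170 mm (its y), rim 14 mm high, walls and floor 4 mm thick, empty. Origin: centre of its underside, on the bench top; z up. On the mixer's other side stands a white rack with two aluminium cups, 95 mm high.
- lid: Hinged lid, grey steel panel 320 mm wide (its y), 220 mm from hinge (mixer's far side) to front edge, 12 thick, 1.8 to 2.8 kg, damped: it sinks slowly by its own weight. Origin: middle of its lower front edge, x towards the hinge. Origin height above the bench: 40 mm when shut on the deck, 63 at the start; each 20 mm of pull lowers it 5; once the toe is clear it sinks the last 4 mm by itself.
Not all that is in view belongs to the job. Leave any black look-alike of the wedge alone.

How it is judged:
On the way, in this order (a step that is already met when the one before it is completed fails the run):
1. after the first tug or tugs the lid rests lower, still propped on the wedge's thicker part (front edge 13 to 21 mm above the deck), and is still (height (world z) of lid between 0.053 and 0.061 m and linear speed of lid below 0.005 m/s), for 0.2 s.
2. after further tugs the lid rests on the wedge's thin part (front edge 5 to 13 mm above the deck), and is still (height (world z) of lid between 0.045 and 0.053 m and linear speed of lid below 0.005 m/s), for 0.2 s.
At the end, for the whole second after the job is handed in: The lid is shut (front edge within 2.5 mm of the deck); the wedge lies at rest flat on its base (within 0.1 rad) on the tray's floor inside its walls; the other wedge is within 20 mm of where it started (height (world z) of lid below 0.0425 m and x of wedge in the frame of tray between -0.1 and 0.1 m and y of wedge in the frame of tray between -0.08 and 0.08 m and z of wedge in the frame of tray below 0.012 m and angle between wedge's own z axis and vertical below 0.1 rad and linear speed of wedge below 0.02 m/s and distance of spare_mid from where it was at the start of the episode below 0.02 m); the robot touches nothing.
It fails at once if the lid is lifted: its front edge rises more than 6 mm above its start (height (world z) of lid above 0.069 m).
It fails at once if the other wedge is moved more than 20 mm (distance of spare_mid from where it was at the start of the episode above 0.02 m).
It also fails if it takes over 48 s, if anything falls off the work surface, if the arm or the gripper's body presses on something with over 40 N, if the wrist force passes 120 N, or if a joint passes its speed limit or range.

## Working session

There is one attempt and no reset: what is moved stays moved. The work goes in short steps, Python scripts to look and compute and a shell command to move; the robot and the scene stay as the last step left them, time stands still between calls to the robot, and variables do not carry over. Pictures are saved under pics/ and viewed, at most 10 in all, crops included, and the job is handed in when it is done.

```bash
mkdir -p pics
cat > h.py <<'E'
import numpy as np, cv2
from station import bot
def snap(n,f=None):
    d=bot.read_camera(n)
    if f: cv2.imwrite('pics/'+f,cv2.cvtColor(d['color'],cv2.COLOR_RGB2BGR))
    return d
def ray(d,u,v):
    K=d['mtx'];T=d['world_from_camera']
    p=np.linalg.solve(K,[u,v,1.]);r=T[:3,:3]@np.array([p[0],-p[1],-p[2]])
    return T[:3,3],r
def onz(d,u,v,z):
    o,r=ray(d,u,v);return o+r*(z-o[2])/r[2]
def proj(d,P):
    T=d['world_from_camera'];p=T[:3,:3].T@(np.array(P)-T[:3,3]);p=d['mtx']@np.array([p[0],-p[1],-p[2]]);return p[:2]/p[2]
E
python3 - <<'E'
from h import *
a=snap('top','t0.png');b=snap('side','s0.png')
o=bot.get_obs();print(o)
for d in(a,b):print(d['mtx'],d['world_from_camera'])
E
```

```text
{'t': 0.1, 'q': array([-1.35413043,  0.47774057,  0.02233092,  1.55637556, -0.0115024 ,
        1.10930568, -0.08307485]), 'joint_vel': array([ 0.00080679, -0.0003817 , -0.00083542, -0.00251491, -0.00036623,
       -0.00028412, -0.00039118]), 'joint_torque': array([ 4.36933376e-03, -5.97759175e+01,  1.61374379e+00, -2.81952256e+01,
        1.28323759e-02,  5.04905198e-03,  1.03561405e-05]), 'eef_pos': array([0.2152183 , 0.63921393, 0.24439748]), 'tool_rot': array([-7.92502682e-05,  1.61643412e-01,  9.86848866e-01, -8.46900037e-04]), 'contact_force': array([-0.1837006 ,  0.25836308, -0.03413376]), 'torque': array([ 0.00124356, -0.0113692 , -0.01288866]), 'grasp_force': 0.0, 'gripper_width': 1.0021016696651344}
[[492.05420919   0.         258.79847652]
 [  0.         492.05420919 199.22827218]
 [  0.           0.           1.        ]] [[ 0.01193287  0.99327917 -0.11512648  0.3686844 ]
 [-0.99983426  0.01343556  0.01228533 -0.06676825]
 [ 0.01374955  0.1149608   0.99327487  1.3463005 ]
 [ 0.          0.          0.          1.        ]]
[[492.48991721   0.         246.68508573]
 [  0.         492.48991721 196.0297642 ]
 [  0.           0.           1.        ]] [[ 0.96705573  0.12461115 -0.22198035  0.18802419]
 [-0.25454629  0.46284316 -0.84910682 -1.23315491]
 [-0.00306609  0.87763789  0.47931443  0.71787034]
 [ 0.          0.          0.          1.        ]]
```

View pics/t0.png

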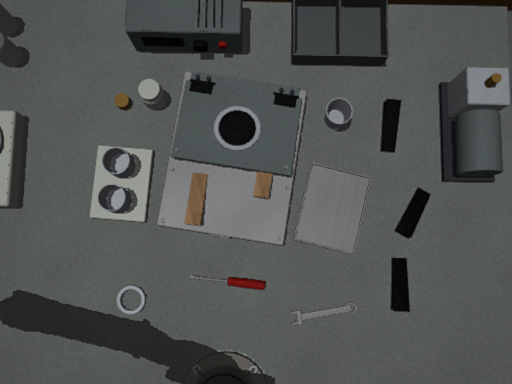

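View pics/s0.png

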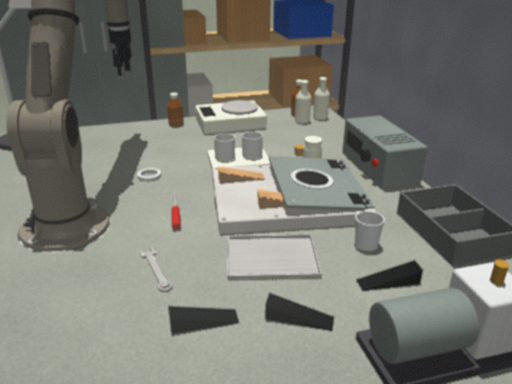

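The top view shows the propping wedge's free part at about (262,185) with its heel towards the robot. The spare is at (197,199), the tray at (332,208), the cup rack at (120,183), and the lid front edge runs (173,160)-(294,175). The side view agrees.

Run:
```python
from h import *
d=snap('top');im=d['color'];hsv=cv2.cvtColor(im,cv2.COLOR_RGB2HSV)
m=cv2.inRange(hsv,(5,60,60),(20,200,255));m[:150]=0;m[240:]=0;m[:,:170]=0;m[:,290:]=0
cs,_=cv2.findContours(m,0,2)
for c in cs:
    if cv2.contourArea(c)<100: continue
    r=cv2.minAreaRect(c);b=cv2.boxPoints(r);print(r)
    for p in b: print(p,[onz(d,*p,z)[:2].round(4) for z in(.04,.06,.08)])
g=cv2.cvtColor(im,cv2.COLOR_RGB2GRAY)
for n,P,z in(('lid',[(173,160),(294,175)],.07),('deck',[(158,226),(284,243)],.04),('tray',[(314,164),(369,178),(354,252),(295,239)],.014)):
    for p in P: print(n,p,onz(d,*p,z).round(4))
cv2.imwrite('pics/t1.png',cv2.resize(cv2.cvtColor(im[140:260,150:300],cv2.COLOR_RGB2BGR),None,fx=5,fy=5,interpolation=cv2.INTER_CUBIC))
```

```text
((195.9046630859375, 198.63571166992188), (16.11966323852539, 51.919158935546875), 8.530765533447266)
[184.08315 223.11249] [array([0.4536, 0.1145]), array([0.4523, 0.1117]), array([0.451 , 0.1089])]
[191.78487 171.76773] [array([0.5919, 0.0979]), array([0.5885, 0.0954]), array([0.585 , 0.0929])]
[207.72618 174.15894] [array([0.586, 0.055]), array([0.5827, 0.0531]), array([0.5793, 0.0513])]
[200.02446 225.5037 ] [array([0.4478, 0.0721]), array([0.4466, 0.07  ]), array([0.4454, 0.0679])]
((262.4459228515625, 184.32432556152344), (15.45350456237793, 25.810640335083008), 9.462322235107422)
[252.70268 195.7838 ] [array([ 0.5291, -0.0665]), array([ 0.5267, -0.0665]), array([ 0.5242, -0.0665])]
[256.94592 170.32433] [array([ 0.5983, -0.077 ]), array([ 0.5948, -0.0768]), array([ 0.5913, -0.0767])]
[272.18915 172.86485] [array([ 0.592 , -0.1181]), array([ 0.5886, -0.1173]), array([ 0.5851, -0.1165])]
[267.94592 198.32433] [array([ 0.5229, -0.1074]), array([ 0.5205, -0.1067]), array([ 0.5181, -0.1061])]
lid (173, 160) [0.6174 0.1443 0.07  ]
lid (294, 175) [ 0.582  -0.1743  0.07  ]
deck (158, 226) [0.4451 0.1832 0.04  ]
deck (284, 243) [ 0.4043 -0.151   0.04  ]
tray (314, 164) [ 0.6228 -0.2341  0.014 ]
tray (369, 178) [ 0.5859 -0.3854  0.014 ]
tray (354, 252) [ 0.3832 -0.342   0.014 ]
tray (295, 239) [ 0.4162 -0.1824  0.014 ]
```

View pics/t1.png

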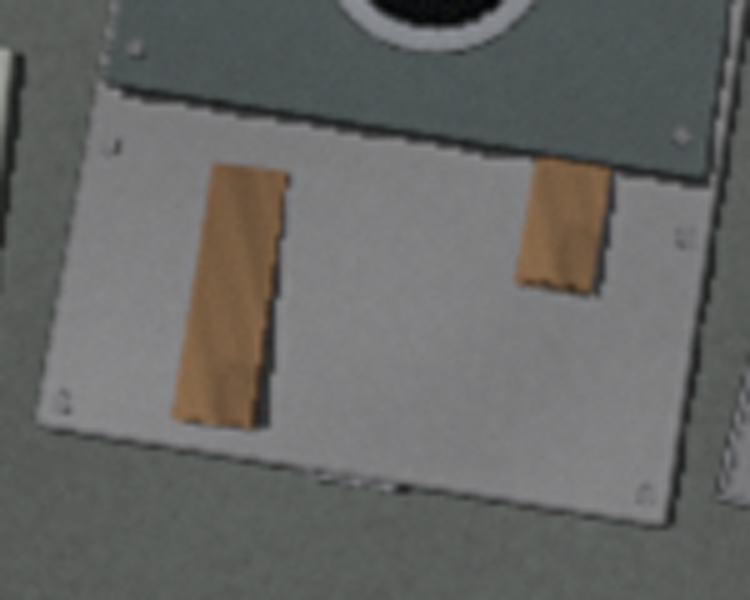

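```bash
cat >> h.py <<'E'
from scipy.spatial.transform import Rotation as R
def go(x,y,z,yaw):
    "tool-frame shift after turning so that tool x points along yaw+180 deg"
    o=bot.get_obs();w=o['tool_rot'];M=R.from_quat([*w[1:],w[0]]).as_matrix()
    cur=np.degrees(np.arctan2(M[1,0],M[0,0]));turn=-((yaw+180-cur+180)%360-180)
    M2=M@R.from_euler('z',turn,degrees=True).as_matrix()
    print('t',round(o['t'],2),'tcp',o['eef_pos'].round(4),'tilt',M[2,:2].round(4),'turn',round(turn,2),'shift',(M2.T@(np.array([x,y,z])-o['eef_pos'])).round(4),'F',o['contact_force'].round(1),'grip',round(o['grasp_force'],1),round(o['gripper_width'],3))
E
python3 -m inch '[[0,0,0,-6],[0,0,0,-5.5],[-0.019,-0.031,0,0],[-0.019,-0.031,0,0],[-0.019,-0.031,0,0],[-0.019,-0.031,0,0],[-0.019,-0.031,0,0],[-0.019,-0.031,0,0],[-0.019,-0.031,0,0],[-0.019,-0.031,0,0],[-0.019,-0.031,0,0],[-0.019,-0.031,0,0]]' 0.085 90
python3 -m inch '[[-0.019,-0.031,0,0],[-0.019,-0.031,0,0],[-0.019,-0.031,0,0],[-0.019,-0.031,0,0],[-0.019,-0.031,0,0],[-0.019,-0.031,0,0],[-0.019,-0.031,0,0],[-0.019,-0.031,0,0],[-0.019,-0.031,0,0],[-0.019,-0.031,0,0],[0,0,0,0],[0,0,0,0]]'
python3 -c "
from h import *
go(.543,-.0895,.13,-7.3)"
```

```text
t: 1.35
eef_pos: [0.3659, 0.307, 0.2452]
tool_rot: [-0.0, 0.062, 0.998, -0.0]
contact_force: [0.8, 0.0, 0.1]
gripper_width: 0.999
grasp_force: 0.0
t: 2.55
eef_pos: [0.5155, -0.0231, 0.245]
tool_rot: [-0.0, 0.063, 0.998, -0.0]
contact_force: [0.6, 0.5, -0.0]
gripper_width: 0.993
grasp_force: 0.0
t 2.55 tcp [ 0.5155 -0.0231  0.245 ] tilt [ 0.0007 -0.0002] turn 0.07 shift [-0.0358 -0.0623  0.115 ] F [ 0.6  0.5 -0. ] grip 0.0 0.993
```

```bash
python3 -m inch '[[-0.012,-0.021,0.02,0],[-0.012,-0.021,0.02,0],[-0.012,-0.0205,0.02,0],[0,0,0.02,0],[0,0,0.02,0],[0,0,0.015,0],[0,0,0,0]]'
python3 - <<'E'
from h import *
go(.543,-.0895,.058,-7.3)
b=snap('side');im=cv2.cvtColor(b['color'],cv2.COLOR_RGB2BGR)
cv2.imwrite('pics/s1.png',cv2.resize(im[90:250,170:370],None,fx=3.7,fy=3.7,interpolation=cv2.INTER_CUBIC))
# heel top corners predicted
c,s=np.cos(np.radians(-7.3)),np.sin(np.radians(-7.3))
h=np.array([.522,-.0865])
for w in(-.02,.02):print((proj(b,[h[0]-s*w,h[1]+c*w,.08])-[170,90])*3.7)
E
```

```text
t: 3.25
eef_pos: [0.542, -0.0869, 0.1283]
tool_rot: [-0.002, 0.061, 0.998, 0.0]
contact_force: [-0.4, -0.6, 0.0]
gripper_width: 0.998
grasp_force: 0.0
t 3.25 tcp [ 0.542  -0.0869  0.1283] tilt [0.0046 0.0004] turn 0.32 shift [-0.0017 -0.0025  0.0703] F [-0.4 -0.6  0. ] grip 0.0 0.998
[332.3475838 388.1902688]
[324.22219506 363.04422955]
```

View pics/s1.png

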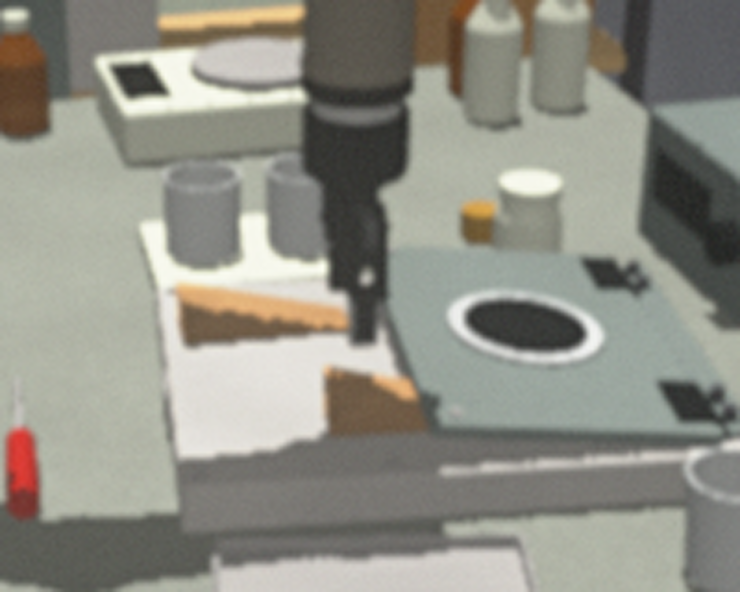

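The side crop shows the tool above and slightly behind the propping wedge. The wedge's heel is at about (327,375)-(328,432) in the crop, a few pixels above my prediction, so I'll check it across both views.

Run:
```python
from h import *
b=snap('side');a=snap('top')
f=lambda u,v:(u/3.7+170,v/3.7+90)
for n,p,z in(('near top',(327,376),.08),('far top',(325,366),.08),('near base',(328,432),.04),('spare near base',(181,347),.04),('spare near top',(180,303),.08),('lid near front corner low',(437,430),.063)):
    print(n,onz(b,*f(*p),z).round(4))
print('deck near front',onz(b,*f(178,460),.04).round(4))
g=lambda u,v:(u/5+150,v/5+140)
for n,p,z in(('heel L top',(517,284),.08),('heel R top',(590,293),.08),('heel R',(597,293),.08),('spareR',(253,428),.08),('lid corner',(706,182),.07),('deck corner',(667,523),.04)):
    print(n,onz(a,*g(*p),z).round(4))
m=cv2.inRange(cv2.cvtColor(b['color'],cv2.COLOR_RGB2HSV),(5,60,0),(22,255,255))
crop=m[180:212,252:292]
for r in crop[::2]: print(''.join('#' if x else '.' for x in r))
```

```text
near top [ 0.5209 -0.0871  0.08  ]
far top [ 0.5238 -0.0714  0.08  ]
near base [ 0.5181 -0.1007  0.04  ]
spare near base [0.4408 0.0638 0.04  ]
spare near top [0.4411 0.0631 0.08  ]
lid near front corner low [ 0.5837 -0.1567  0.063 ]
deck near front [ 0.4016 -0.1116  0.04  ]
heel L top [ 0.5216 -0.0684  0.08  ]
heel R top [ 0.5174 -0.1063  0.08  ]
heel R [ 0.5175 -0.1099  0.08  ]
spareR [0.4452 0.0664 0.08  ]
lid corner [ 0.5782 -0.167   0.07  ]
deck corner [ 0.4001 -0.1495  0.04  ]
........................................
........................................
........................................
........................................
........................................
......####..............................
......#######################...........
......########################..........
......#########################.........
......##########################........
......##########################........
.......##########################.......
.......##########################.......
........#######################.........
........................................
........................................
```

```bash
python3 -m inch '[[0.001,-0.001,0.015,0],[0,0,0.015,0],[0,0,0.015,0],[0,0,0.015,0],[0,0,0.01,0],[0,0,0,0],[0,0,0,0]]'
python3 -c "
from h import *
go(.540,-.0885,.058,-7.3)"
```

```text
t: 4.1
eef_pos: [0.5427, -0.09, 0.0603]
tool_rot: [-0.0, 0.062, 0.998, -0.0]
contact_force: [1.0, -0.1, -0.3]
gripper_width: 0.996
grasp_force: 0.0
t 4.1 tcp [ 0.5427 -0.09    0.0603] tilt [ 0.0002 -0.0001] turn 0.18 shift [0.0028 0.0012 0.0023] F [ 1.  -0.1 -0.3] grip 0.0 0.996
```

```bash
python3 -m inch '[[0.002,0.0012,0.001,0],[0,0,0,0],[0,0,0,0],[0,0,0,0],[0,0,0,0],[0,0,0,0],[0,0,0,0],[0,0,0,0]]' 0.03 80
python3 - <<'E'
from h import *
go(.540,-.0885,.058,-7.3)
b=snap('side');im=cv2.cvtColor(b['color'],cv2.COLOR_RGB2BGR)
cv2.imwrite('pics/s2.png',cv2.resize(im[90:250,170:370],None,fx=3.7,fy=3.7,interpolation=cv2.INTER_CUBIC))
E
```

```text
t: 4.9
eef_pos: [0.5408, -0.0892, 0.0601]
tool_rot: [0.0, 0.063, 0.998, -0.0]
contact_force: [-1.9, -0.9, 6.5]
gripper_width: 0.45
grasp_force: 79.8
t 4.9 tcp [ 0.5408 -0.0892  0.0601] tilt [-0.0006 -0.0003] turn 0.13 shift [0.0009 0.0005 0.0021] F [-1.9 -0.9  6.5] grip 79.8 0.45
```

View pics/s2.png

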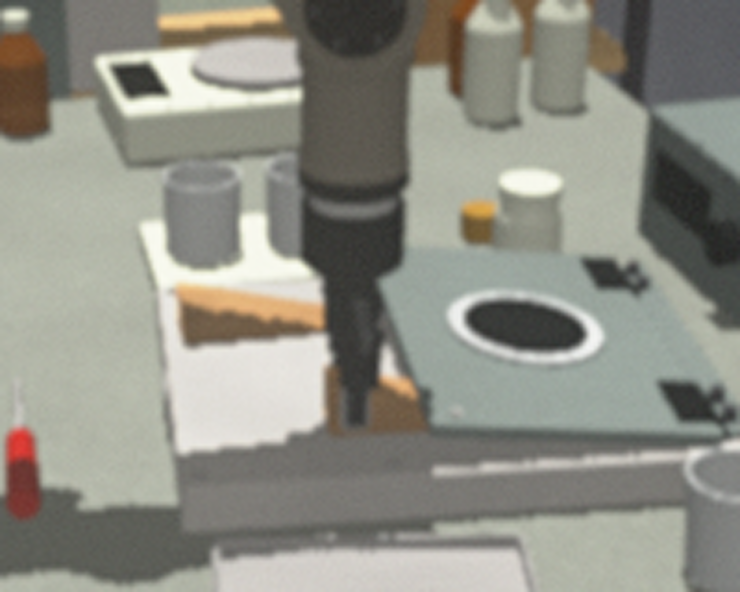

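The crop shows the fingers closed on the wedge near its heel, at about (355,390). First tug.

```bash
python3 -m inch '[[0.005,0,0,0],[0.005,0,0,0],[0.005,0,0,0],[0.005,0,0,0],[0,0,0,0],[0,0,0,0],[0,0,0,0],[0,0,0,0],[0,0,0,0],[0,0,0,0],[0,0,0,0],[0,0,0,0]]'
python3 -m inch '[[0,0,0,0],[0,0,0,0],[0,0,0,0]]'
python3 - <<'E'
from h import *
go(.5204,-.087,.06,-7.3)
b=snap('side');im=cv2.cvtColor(b['color'],cv2.COLOR_RGB2BGR)
cv2.imwrite('pics/s3.png',cv2.resize(im[90:250,170:370],None,fx=3.7,fy=3.7,interpolation=cv2.INTER_CUBIC))
E
```

```text
t: 6.15
eef_pos: [0.5228, -0.086, 0.0601]
tool_rot: [0.002, 0.062, 0.998, -0.0]
contact_force: [4.8, 0.2, 4.1]
gripper_width: 0.457
grasp_force: 81.0
t: 6.45
eef_pos: [0.5228, -0.086, 0.0601]
tool_rot: [0.002, 0.062, 0.998, -0.0]
contact_force: [4.4, 0.0, 2.7]
gripper_width: 0.453
grasp_force: 81.0
t 6.45 tcp [ 0.5228 -0.086   0.0601] tilt [-0.0037  0.0001] turn 0.22 shift [ 0.0023 -0.0013  0.0001] F [4.4 0.  2.7] grip 81.0 0.453
```

View pics/s3.png

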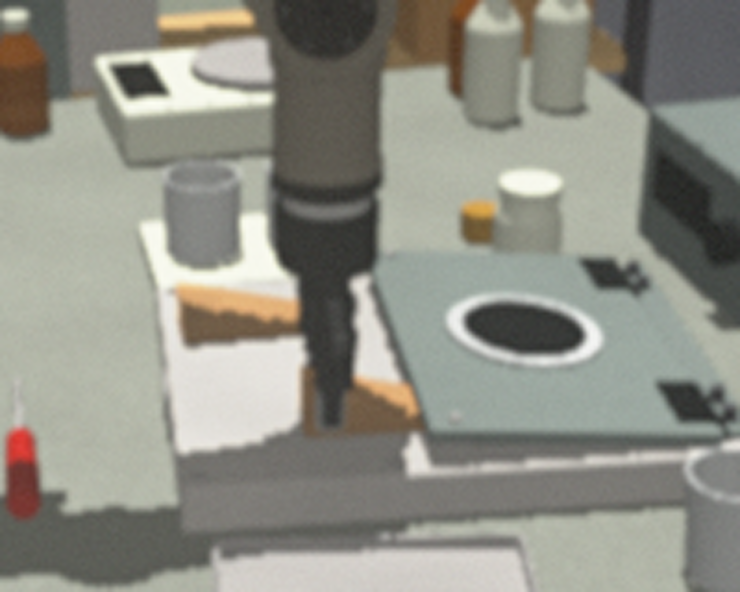

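After the first tug the wedge heel moved from 326 to 303 px with the fingers and no slip. The lid is lower and settled. Next tugs.

```bash
python3 -m inch '[[0.005,0,0,0],[0.005,0,0,0],[0.005,0,0,0],[0.005,0,0,0],[0,0,0,0],[0,0,0,0],[0,0,0,0],[0,0,0,0],[0,0,0,0],[0,0,0,0],[0,0,0,0],[0,0,0,0]]'
python3 -m inch '[[0,0,0,0],[0,0,0,0],[0,0,0,0],[0,0,0,0]]'
python3 -m inch '[[0.005,0,0,0],[0.005,0,0,0],[0.005,0,0,0],[0.005,0,0,0],[0,0,0,0],[0,0,0,0],[0,0,0,0],[0,0,0,0],[0,0,0,0],[0,0,0,0],[0,0,0,0],[0,0,0,0]]'
python3 -m inch '[[0,0,0,0],[0,0,0,0],[0,0,0,0],[0,0,0,0]]'
python3 - <<'E'
from h import *
go(.4807,-.0815,.06,-7.3)
b=snap('side');im=cv2.cvtColor(b['color'],cv2.COLOR_RGB2BGR)
cv2.imwrite('pics/s4.png',cv2.resize(im[90:250,170:370],None,fx=3.7,fy=3.7,interpolation=cv2.INTER_CUBIC))
E
```

```text
t: 7.7
eef_pos: [0.5029, -0.0836, 0.0601]
tool_rot: [0.002, 0.062, 0.998, -0.0]
contact_force: [4.8, -0.2, 4.4]
gripper_width: 0.454
grasp_force: 81.0
t: 8.1
eef_pos: [0.5029, -0.0836, 0.0601]
tool_rot: [0.002, 0.062, 0.998, -0.0]
contact_force: [5.1, -0.0, 2.8]
gripper_width: 0.46
grasp_force: 81.0
t: 9.3
eef_pos: [0.4831, -0.0812, 0.0601]
tool_rot: [0.002, 0.062, 0.998, -0.0]
contact_force: [4.7, -0.2, 4.2]
gripper_width: 0.458
grasp_force: 81.1
t: 9.7
eef_pos: [0.4831, -0.0812, 0.0601]
tool_rot: [0.002, 0.062, 0.998, -0.0]
contact_force: [5.2, -0.6, 3.9]
gripper_width: 0.458
grasp_force: 81.1
t 9.7 tcp [ 0.4831 -0.0812  0.0601] tilt [-0.0036  0.0001] turn 0.2 shift [ 0.0023 -0.0006  0.0001] F [ 5.2 -0.6  3.9] grip 81.1 0.458
```

View pics/s4.png

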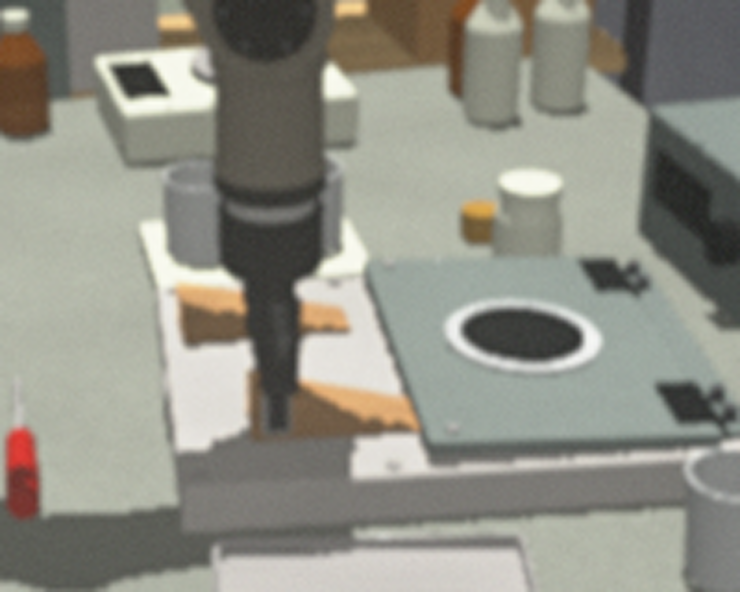

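The crop shows the wedge mostly out, with its toe under the lid edge at about (420,425). The lid rests on the thin part. Last tugs.

```bash
python3 -m inch '[[0.005,0,0,0],[0.005,0,0,0],[0.005,0,0,0],[0.005,0,0,0],[0,0,0,0],[0,0,0,0],[0,0,0,0],[0,0,0,0],[0,0,0,0],[0,0,0,0],[0,0,0,0],[0,0,0,0]]'
python3 -m inch '[[0,0,0,0],[0,0,0,0],[0.005,0,0,0],[0.005,0,0,0],[0.004,0,0,0],[0,0,0,0],[0,0,0,0],[0,0,0,0],[0,0,0,0],[0,0,0,0],[0,0,0,0],[0,0,0,0]]'
python3 -m inch '[[0,0,0,0],[0,0,0,0],[0,0,0,0],[0,0,0,0],[0,0,-0.01,0],[0,0,-0.015,0],[0,0,-0.02,0],[0,0,-0.02,0],[0,0,-0.015,0],[0,0,0,0],[0,0,0,0]]'
python3 - <<'E'
from h import *
go(.4535,-.274,.14,-14)
b=snap('side');im=cv2.cvtColor(b['color'],cv2.COLOR_RGB2BGR)
cv2.imwrite('pics/s5.png',cv2.resize(im[90:290,170:370],None,fx=2.9,fy=2.9,interpolation=cv2.INTER_CUBIC))
E
```

```text
t: 10.95
eef_pos: [0.4626, -0.0786, 0.0601]
tool_rot: [0.001, 0.062, 0.998, 0.0]
contact_force: [3.0, 0.5, 8.2]
gripper_width: 0.453
grasp_force: 81.6
t: 12.15
eef_pos: [0.4484, -0.0769, 0.0601]
tool_rot: [0.001, 0.062, 0.998, 0.0]
contact_force: [1.8, 0.4, 9.9]
gripper_width: 0.458
grasp_force: 81.8
t: 13.25
eef_pos: [0.4466, -0.0766, 0.139]
tool_rot: [-0.001, 0.062, 0.998, 0.0]
contact_force: [0.1, 0.2, -0.9]
gripper_width: 0.454
grasp_force: 80.8
t 13.25 tcp [ 0.4466 -0.0766  0.139 ] tilt [0.0011 0.0003] turn 6.9 shift [-0.0544 -0.1899 -0.0011] F [ 0.1  0.2 -0.9] grip 80.8 0.454
```

View pics/s5.png

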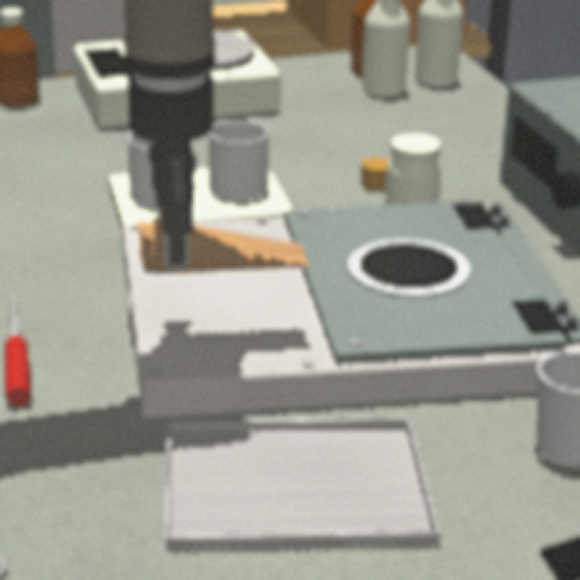

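The lid lies shut and the wedge is held level. The tray is at (300,485) in the crop. Moving over it.

```bash
python3 -m inch '[[0,0,0,3.5],[0,0,0,3.4],[-0.006,-0.021,0,0],[-0.006,-0.021,0,0],[-0.006,-0.021,0,0],[-0.006,-0.021,0,0],[-0.006,-0.021,0,0],[-0.006,-0.021,0,0],[-0.006,-0.021,0,0],[-0.006,-0.021,0,0],[-0.006,-0.021,0,0],[0,0,0,0]]'
python3 - <<'E'
from h import *
for _ in range(6): snap('top')
a=snap('top')
go(.4535,-.274,.0265,-14)
cv2.imwrite('pics/t2.png',cv2.resize(cv2.cvtColor(a['color'][140:280,170:390],cv2.COLOR_RGB2BGR),None,fx=3,fy=3,interpolation=cv2.INTER_CUBIC))
E
```

```text
t: 14.5
eef_pos: [0.4528, -0.2762, 0.1383]
tool_rot: [-0.001, 0.124, 0.992, -0.001]
contact_force: [-0.1, 0.3, -0.0]
gripper_width: 0.457
grasp_force: 80.8
t 14.85 tcp [ 0.4542 -0.2722  0.139 ] tilt [0.0006 0.0005] turn 0.07 shift [ 0.0002 -0.0019  0.1125] F [-0.2 -0.4 -1.9] grip 80.8 0.457
```

View pics/t2.png

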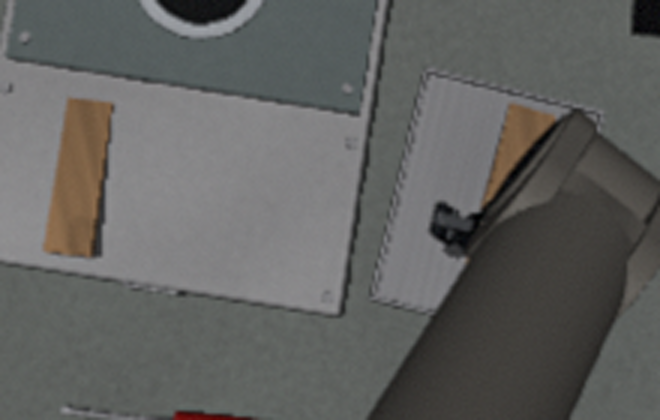

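The wedge is over the tray and lines up with it, its toe at about (530,108) in the crop and well inside the walls. Lowering.

```bash
python3 -m inch '[[0,-0.002,0.015,0],[0,0,0.02,0],[0,0,0.02,0],[0,0,0.02,0],[0,0,0.015,0],[0,0,0.01,0],[0,0,0.006,0],[0,0,0.004,0],[0,0,0.003,0],[0,0,0,0],[0,0,0,0],[0,0,0,0]]'
```

```text
t: 16.05
eef_pos: [0.4539, -0.2754, 0.0267]
tool_rot: [0.0, 0.122, 0.993, -0.0]
contact_force: [-0.6, 0.4, -0.7]
gripper_width: 0.458
grasp_force: 80.8
```

```bash
python3 -m inch '[[0,0,0.001,0],[0,0,0.001,0],[0,0,0,0],[0,0,0,0],[0,0,0,0]]'
python3 -m inch '[[0,0,0,0],[0,0,0,0],[0,0,0,0],[0,0,0,0],[0,0,0,0],[0,0,0,0],[0,0,-0.005,0],[0,0,-0.01,0],[0,0,-0.02,0],[0,0,-0.03,0],[0,0,-0.03,0],[0,0,-0.03,0]]' 0.08
python3 -m inch '[[0.02,0.03,-0.02,0],[0.01,0.04,0,0],[0,0.04,0,0],[0,0.04,0,0],[0,0.04,0,0],[0,0.04,0,0],[0,0.04,0,0],[0,0,0,0],[0,0,0,0],[0,0,0,0]]'
python3 - <<'E'
from h import *
a=snap('top');b=snap('side')
x=cv2.resize(a['color'][140:280,170:390],(620,395));y=cv2.resize(b['color'][130:300,170:370],(240,204))
y=cv2.copyMakeBorder(b['color'][120:320,170:350],0,195,0,0,cv2.BORDER_CONSTANT)
cv2.imwrite('pics/f.png',cv2.cvtColor(np.hstack([x,y]),cv2.COLOR_RGB2BGR))
o=bot.get_obs();print(o['t'],o['contact_force'])
m=cv2.inRange(cv2.cvtColor(a['color'],cv2.COLOR_RGB2HSV),(5,60,60),(20,200,255));m[:150]=0;m[240:]=0;m[:,:170]=0;m[:,375:]=0
for c in cv2.findContours(m,0,2)[0]:
    if cv2.contourArea(c)>100:
        r=cv2.minAreaRect(c);print(r,onz(a,*r[0],.024).round(4))
E
```

```text
t: 16.55
eef_pos: [0.4537, -0.2752, 0.0243]
tool_rot: [-0.0, 0.122, 0.993, 0.0]
contact_force: [0.1, 0.5, -0.3]
gripper_width: 0.451
grasp_force: 80.8
t: 17.75
eef_pos: [0.4535, -0.2753, 0.1512]
tool_rot: [0.0, 0.122, 0.993, -0.0]
contact_force: [0.7, 0.3, 0.3]
gripper_width: 0.939
grasp_force: 0.0
t: 18.75
eef_pos: [0.4896, -0.0072, 0.1697]
tool_rot: [0.0, 0.123, 0.992, -0.0]
contact_force: [0.4, 0.5, -0.8]
gripper_width: 0.933
grasp_force: 0.0
18.85 [-0.09597939  0.6383313   0.93412657]
((334.5950927734375, 207.46685791015625), (16.479393005371094, 49.999977111816406), 16.313852310180664) [ 0.5023 -0.2885  0.024 ]
```

View pics/f.png

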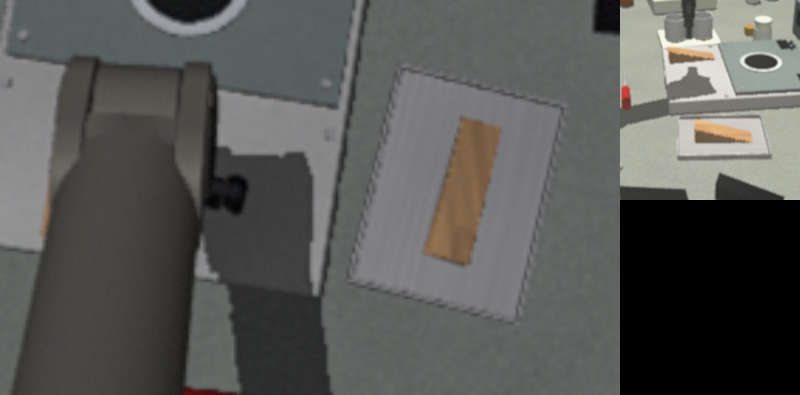

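The wedge lies flat in the middle of the tray at about (462,190) in the picture. The lid is shut, the spare wedge hasn't moved and the arm is clear.

```bash
python3 -c "
from station import bot
print(bot.hand_in())"
```

```text
the job is handed in; nothing more can be done
None
```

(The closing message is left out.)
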